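# Set the preload collar on a shock absorber's shaft

## Robot

A 7-joint arm with a two-finger parallel gripper is mounted at the origin on the work surface. World frame = base frame: x ahead of the robot, y to its left, z up, the work surface at z = 0. Lengths are in m, angles in rad, forces in N, time in s.
With the tool pointing down it reaches from about 0.425 to 0.925 m from the base axis. Payload 6.8 kg.
Tool frame: the origin (TCP) lies midway between the tips of the shut fingers; the grasp point (between the pads) lies 19 mm behind it; z points along the fingers, y is the direction in which the jaws open and shut (so a half turn about z gives the same grasp; the last joint's range is limited). The gripper opens to 85 mm and grips with 20 to 120 N. Pads are 22 mm wide; open, the fingers measure 114 mm over their backs; the gripper's body (76 mm by 85 mm) begins 54 mm behind the grasp point. The pads swing forward as they close: fully open they stand 13 mm farther back than shut.
Start: joints at [1.193, 0.477, 0.022, 1.555, -0.011, 1.109, -0.083], TCP at [0.18, -0.651, 0.231] pointing down, gripper open.
Joint ranges: [-2.96, 2.96], [-0.34, 2.1], [-1.41, 1.46], [0.24, 2.44], [-1.37, 4.51], [0.17, 1.92], [-2.96, 2.96]. Speed limits (rad/s): [2.39, 2.39, 3.14, 3.14, 3.14, 3.14, 3.14].

## Interface

Orientations are given as a rotation vector (axis times angle).
In Python, from bench import r gives the robot as it stands. The module is installed in compiled form; this text tells all that it offers.
- The arm moves only by the tool play_rows, never from a script. Its argument "plan" is a list of rows, each a list of 7 numbers: the shift along the world's x, y, z in mm, then the turn, a rotation vector about the world's x, y, z in rad, then the finger opening in mm, from 0 to 85.4. A call has 1 to 12 rows; each row is the pose to reach, as a shift and turn from the pose commanded when the call began; what a row does not reach only later rows make up. A row lasts 1/10 s, in which the tool goes at most 50 mm and 8.59 degrees, less where a joint would pass 70% of its speed; a pose out of reach is approached as far as the arm can. A call with a gripper value outside its range is refused whole. The fingers move at their own pace and stop on an object; "grip_force" is the grip in N (left out, the last holds). Time passes only in rows, so rows that repeat a pose let the fingers close. It gives the time, the measured TCP pose, the force and the opening at its end, in the units of the state.
- r.get_obs(): the state, without advancing time (a new reading comes with each control period).
- r.grab_frame(name): name is "side" or "top" or "wrist"; returns a dict with "color" (384x512x3 uint8, blue, green, red), "z_map" (384x512 float32, m along the optical axis (not along the pixel's ray), 0 where there is no reading), "camera_matrix" (3x3 intrinsics, pixels), "R" (3x3) and "t" (3): a world point X has camera coordinates R X + t. Camera axes: x right, y down, z forward; pixel columns grow to the right and rows downward; lengths in m; the calibration is good to about 2 mm. The wrist camera is an equidistant fisheye: a pixel r from the principal point sees the ray r / f radians off the axis. A picture is of the moment at which its call begins.
- r.hand_in(): hands the job in, once; it reports no verdict.
The state is a dict: "clock": time; "joints": joint angles; "qvel": joint speeds; "tau": joint torques, N m; "tcp_pos": TCP position; "orientation": TCP orientation; "contact_force": force on the tool from outside, world axes, zero at the start; "moment": the same for the moment, N m; "grip_width": finger opening in m.
Only numpy, scipy, OpenCV 4.12 (cv2) and the standard library are available. Lean on these libraries where they do the work, as an engineer would, in place of code of your own. Each camera call takes 0.05 s, during which the arm holds its last target.

## Task

The shock absorber on the bench stand needs its collar brought up to the spring cup. Loosen the collar's wing screw, slide the collar along the shaft to the cup and press it in until the cup pushes back with about 10 newtons (never more than 18), then turn the wing screw tight again so that the collar keeps that push once you let go. Do not knock about the yellow coil spring or the loose parts on the stand's base plate.

Things in the scene. Friction and masses are not known exactly. Their poses are not given: they have to be found in the camera images.
- collar: Dark steel ring 42 mm across, 22 mm thick, on the bare 14 mm shaft of the shock absorber. Origin on the shaft's axis at mid-thickness, 70 mm above the bench; y along the shaft towards the shock absorber's body, z up. It only slides along the shaft: clamped while the screw is tight (slips only above about 30 N); with the screw loose it slides with a drag of about 1.5 N.
- wing (a point): Centre of the upright flat wing of the set screw on top of the collar: steel plate 36 mm long, 9 mm thick, 30 mm high, centre 54 mm above the shaft's axis, underside 18 mm above the collar's rim. x across the thickness, y along the length, z up on the screw's axis. Pushing the wing along the shaft pushes the collar too.
- screw (a joint): Angle of the wing screw, rad: 0 is fully tight at its stop, where the wing's length lies along the shaft; it grows as the screw is loosened anticlockwise seen from above, up to 2.6. It lets the collar go at about 1.0 and counts as loosened beyond 1.0, as tight below 0.35. It turns with 0.1 to 0.25 N m and stays where it is left.
- damper: Shock absorber held level: aluminium cylinder, dark head 52 mm across. Origin at the centre of the head's front face on the shaft's axis; y points away from the collar. Ahead of the head a sprung steel cup, 34 mm across, surrounds the shaft; its face stands 18 to 36 mm ahead of the head, unmeasured: find it by touch. It yields about 1.5 N per mm, up to 15 mm.
- spring: Bystander: yellow coil spring standing upright on the bench, 63 mm across, 120 mm high; origin at the centre of its underside, z up.
- spare_collar: Bystander: loose collar, 38 mm across, 14 mm high, lying on the stand's base plate; origin at the centre of its underside.
- small_spring: Bystander: small steel coil spring standing on the stand's base plate, 33 mm across, 40 mm high; origin at the centre of its underside.
- socket: Bystander: steel socket standing on the stand's base plate, 24 mm across, 30 mm high; origin at the centre of its underside.
- stand: Aluminium base plate of the stand, 170 by 460 mm, 12 mm thick, fixed to the bench, with one upright 50 mm wide, 20 mm thick and 97 mm high at the free end of the shaft (its centre at y = -205 mm). Origin at the centre of the plate's underside; the shaft runs along its y axis at x = -25 mm, 70 mm above the bench.

How it is judged:
By the outcome, as a careful person would: the job done as asked, in the order asked, and still so for the second after the job is handed in, with the robot touching nothing.
It also fails if it takes over 70 s, if anything falls off the work surface, if the arm or the gripper's body presses on something with over 40 N, if the wrist force passes 120 N, or if a joint passes its speed limit or range.

## Working session

There is one attempt and no reset: what is moved stays moved. The work goes in short steps, Python scripts to look and compute and a tool call to move; the robot and the scene stay as the last step left them, time stands still between calls to the robot, and variables do not carry over. Pictures are saved under pics/ and viewed, and the job is handed in when it is done.

Besides the shell and the picture viewer there is one more tool, called after "Call:" as a command line: name --pt "numbers of a row" for each row, then --argument value for the rest. play_rows: Moves the arm, as the interface text tells. Its arguments: {"type":"object","properties":{"plan":{"type":"array"},"grip_force":{"type":"number"}},"required":["plan"]}

```bash
mkdir -p pics
cat > h.py <<'E'
import numpy as np, cv2
from bench import r
def snap(n,f):
    g=r.grab_frame(n); cv2.imwrite(f'pics/{f}.png',g['color']); np.savez(f'{f}.npz',**g); return g
def pts(g):
    K=g['camera_matrix'];z=g['z_map'];v,u=np.mgrid[:z.shape[0],:z.shape[1]]
    c=np.stack([(u-K[0,2])/K[0,0]*z,(v-K[1,2])/K[1,1]*z,z],-1)
    return (c-g['t'])@g['R']
E
python3 - <<'E'
from h import *
np.set_printoptions(precision=4,suppress=True)
for n in ['side','top']:
    g=snap(n,n+'0'); print(n,g['camera_matrix'].tolist(),g['R'],g['t'], -g['R'].T@g['t'])
snap('wrist','wrist0')
print(r.get_obs())
E
```

```text
side [[451.26626528141395, 0.0, 252.85213269206693], [0.0, 451.26626528141395, 187.36177621745742], [0.0, 0.0, 1.0]] [[ 0.7857 -0.6186 -0.0051]
 [-0.4624 -0.5817 -0.6692]
 [ 0.411   0.5281 -0.7431]] [-0.3547  0.4229  0.6915] [ 0.19   -0.3386  0.795 ]
top [[468.08364752401616, 0.0, 258.5696467014913], [0.0, 468.08364752401616, 190.10165612781606], [0.0, 0.0, 1.0]] [[-0.0249 -0.9994  0.0221]
 [-0.9934  0.0223 -0.1125]
 [ 0.112  -0.0247 -0.9934]] [0.1796 0.57   1.1572] [0.4411 0.1955 1.2098]
{'clock': 0.15, 'joints': array([ 1.1929,  0.4776,  0.0224,  1.5561, -0.0115,  1.1093, -0.0831]), 'qvel': array([ 0.0009, -0.0022,  0.0019, -0.001 , -0.0026,  0.0002,  0.0022]), 'tau': array([  0.0026, -59.6927,   1.6103, -28.1489,   0.0127,   0.0066,
         0.    ]), 'tcp_pos': array([ 0.1798, -0.6502,  0.2306]), 'orientation': array([-3.1117, -0.4223,  0.0004]), 'contact_force': array([ 0.3439, -0.9129,  0.6494]), 'moment': array([-0.0152,  0.0041,  0.0236]), 'grip_width': 0.08524649752862079}
```

View pics/side0.png

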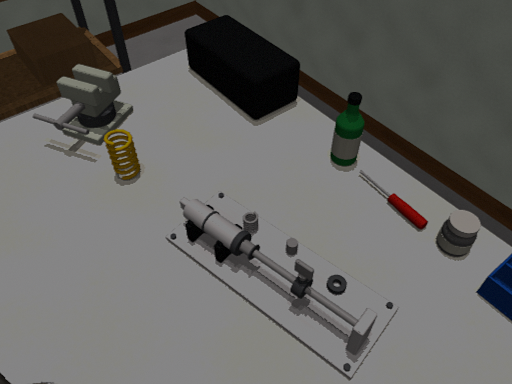

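View pics/top0.png

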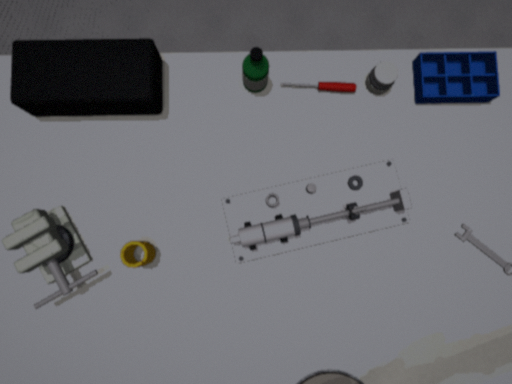

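Side view: wing at about (304,269), collar (301,287), cup (251,249), upright (362,330). Top view: collar and wing at (352,211), head (296,226), spring (137,254). Next I measure the axis with depth.

```bash
python3 - <<'E'
from h import *
np.set_printoptions(precision=4,suppress=True)
for n,(cu,cv) in {'side':(290,275),'top':(320,215)}.items():
    g=dict(np.load(n+'0.npz')); P=pts(g); ok=g['z_map']>0
    print(n)
    # base plate
    m=ok&(P[...,2]>0.006)&(P[...,2]<0.018)
    box=np.zeros_like(m); 
    if n=='side': box[180:375,160:400]=1
    else: box[150:265,215:415]=1
    q=P[m&box]; 
    hull=cv2.minAreaRect((q[:,:2]*1000).astype(np.float32)); print('plate',len(q),q[:,2].mean(),hull)
    m=ok&box&(P[...,2]>0.04)
    q=P[m];print(len(q),q.min(0),q.max(0))
    hi=q[q[:,2]>0.1]; print('hi',len(hi),hi.mean(0),hi.min(0),hi.max(0))
    # shaft/damper axis by fit
    c=q[:,:2].mean(0);d=np.linalg.svd(q[:,:2]-c)[2][0];print('axis',c,d,np.degrees(np.arctan2(d[1],d[0])))
E
python3 - <<'E'
import cv2
s=cv2.imread('pics/side0.png')[180:360,150:400];cv2.imwrite('pics/sidec.png',cv2.resize(s,None,fx=3.2,fy=3.2,interpolation=cv2.INTER_CUBIC))
s=cv2.imread('pics/top0.png')[155:265,215:415];cv2.imwrite('pics/topc.png',cv2.resize(s,None,fx=4,fy=4,interpolation=cv2.INTER_CUBIC))
E
```

```text
side
plate 12636 0.012587292801955913 ((606.4157104492188, 56.79693603515625), (454.5079650878906, 481.798828125), 24.947952270507812)
4423 [ 0.4223 -0.2027  0.0401] [0.5869 0.2354 0.1416]
hi 281 [ 0.5088 -0.0678  0.1278] [ 0.5021 -0.1891  0.1007] [ 0.5292 -0.0477  0.1416]
axis [0.4906 0.0182] [ 0.2069 -0.9784] -78.0564680512729
top
plate 8978 0.011742530410987976 ((533.5302124023438, 18.669509887695312), (510.1485290527344, 291.22967529296875), 88.94187927246094)
2537 [ 0.4243 -0.1992  0.0401] [0.5854 0.239  0.1416]
hi 93 [ 0.5124 -0.0678  0.1282] [ 0.5032 -0.1914  0.1001] [ 0.5487 -0.0436  0.1416]
axis [0.4918 0.0512] [ 0.1999 -0.9798] -78.4663978733423
```

View pics/sidec.png

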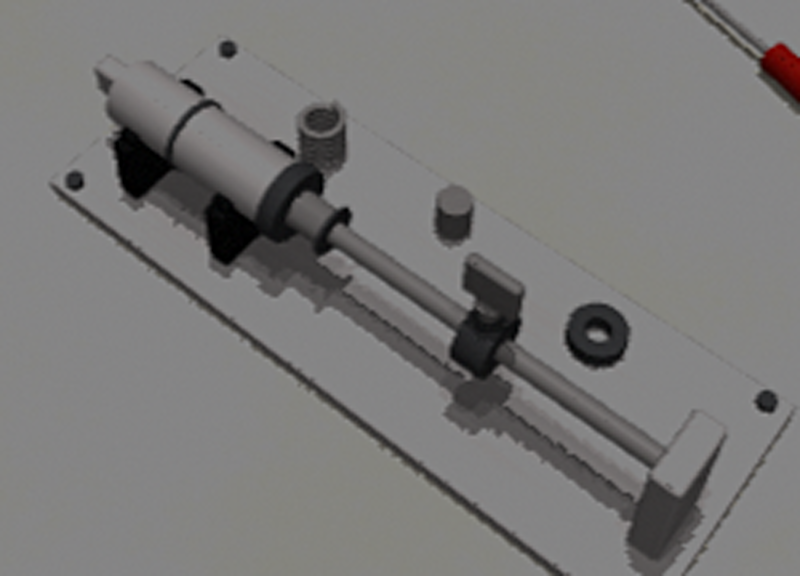

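View pics/topc.png

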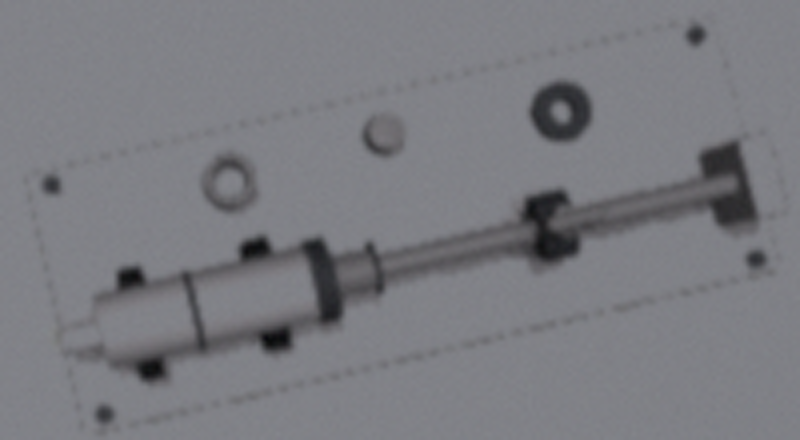

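The side crop shows the wing lying along the shaft (tight), the cup between head and collar, and the small parts on the far side of the plate. Now a finer fit.

Run:
```python
from h import *
np.set_printoptions(precision=4,suppress=True)
for n in ['side','top']:
    g=dict(np.load(n+'0.npz')); P=pts(g); ok=g['z_map']>0
    q=P[ok].reshape(-1,3)
    q=q[(q[:,0]>.4)&(q[:,0]<.62)&(q[:,1]>-.21)&(q[:,1]<.25)]
    a=np.array([0.514,-0.068]);
    d=np.array([-0.207,0.978]);d/=np.linalg.norm(d)
    # shaft-top ridge: iterate
    for it in range(6):
        nrm=np.array([d[1],-d[0]])  # local x
        s=(q[:,:2]-a)@d; x=(q[:,:2]-a)@nrm
        if n=='side': pass
        m=(abs(x)<.007+.004*(it<3))&(q[:,2]>.0755 if n=='top' else q[:,2]>.073)&(q[:,2]<.082)&(((s>-.11)&(s<-.025))|((s>.022)&(s<.075)))
        c=q[m,:2].mean(0); d2=np.linalg.svd(q[m,:2]-c)[2][0]; d=d2*np.sign(d2@d)
    print(n,'shaft',m.sum(),c,d,np.degrees(np.arctan2(d[1],d[0])),q[m,2].max())
    nrm=np.array([d[1],-d[0]]); a=c+d*((a-c)@d)
    s=(q[:,:2]-a)@d; x=(q[:,:2]-a)@nrm
    w=(q[:,2]>.111)&(s>-.05)&(s<.05)
    print('wing',w.sum(),s[w].min(),s[w].max(),x[w].min(),x[w].max(),q[w,2].max(), a+d*(s[w].min()+s[w].max())/2)
    t=w&(q[:,2]>.136); print('wingtop',t.sum(),s[t].min(),s[t].max(),x[t].min(),x[t].max())
    co=(q[:,2]>.05)&(q[:,2]<.1)&(abs(x)<.03)&(s>-.03)&(s<.03)&((abs(x)>.011)|(q[:,2]>.085)); print('collar',s[co].min(),s[co].max(),x[co].min(),x[co].max())
    print('profile')
    for k in np.arange(.05,.13,.003):
        b=(s>k)&(s<k+.003)&(abs(x)<.03)&(q[:,2]>.04)
        if b.any(): print('%.3f %.4f %.4f %.4f'%(k,q[b,2].max(),x[b].min(),x[b].max()))
    print('a',a)
```

```text
side shaft 411 [ 0.5173 -0.095 ] [-0.2094  0.9778] 102.08981039370485 0.08066432983860683
wing 257 -0.014911079014598275 0.021397522383958967 -0.009220683469975436 0.004230543297206886 0.14164456820854665 [ 0.511  -0.0653]
wingtop 100 -0.013890667248229065 0.021397522383958967 -0.005156406661402021 0.004230543297206886
collar -0.007987035677856415 0.014770937366355825 -0.02113423516279396 0.019874260592714105
profile
0.050 0.0788 -0.0066 0.0056
0.053 0.0782 -0.0065 0.0062
0.056 0.0780 -0.0062 0.0048
0.059 0.0807 -0.0063 0.0051
0.062 0.0800 -0.0063 0.0048
0.065 0.0805 -0.0062 0.0040
0.068 0.0782 -0.0053 0.0067
0.071 0.0799 -0.0054 0.0050
0.074 0.0781 -0.0060 0.0059
0.077 0.0796 -0.0068 0.0047
0.080 0.0782 -0.0054 0.0054
0.083 0.0784 -0.0066 0.0051
0.086 0.0777 -0.0063 0.0073
0.089 0.0782 -0.0052 0.0061
0.092 0.0797 -0.0054 0.0069
0.095 0.0788 -0.0067 0.0030
0.098 0.0788 -0.0060 0.0062
0.101 0.0791 -0.0064 0.0036
0.104 0.0790 -0.0054 0.0043
0.107 0.0788 -0.0060 0.0071
0.110 0.0782 -0.0066 0.0047
0.113 0.0896 -0.0157 0.0166
0.116 0.0877 -0.0142 0.0078
0.119 0.0844 -0.0112 0.0101
0.122 0
[... 590 characters left out ...]
1 0.0049
0.059 0.0819 -0.0069 0.0062
0.062 0.0789 -0.0063 0.0067
0.065 0.0797 -0.0058 0.0048
0.068 0.0793 -0.0052 0.0054
0.071 0.0786 -0.0070 0.0059
0.074 0.0765 -0.0059 0.0065
0.077 0.0777 -0.0054 0.0046
0.080 0.0763 -0.0071 0.0052
0.083 0.0792 -0.0066 0.0063
0.086 0.0768 -0.0055 0.0045
0.089 0.0772 -0.0073 0.0050
0.092 0.0797 -0.0067 0.0062
0.095 0.0758 -0.0062 0.0038
0.098 0.0794 -0.0056 0.0050
0.101 0.0776 -0.0069 0.0054
0.104 0.0806 -0.0063 0.0060
0.107 0.0780 -0.0058 0.0042
0.110 0.0780 -0.0052 0.0054
0.113 0.0801 -0.0070 0.0059
0.116 0.0891 -0.0159 0.0109
0.119 0.0880 -0.0153 0.0147
0.122 0.0829 -0.0124 0.0104
0.125 0.0830 -0.0119 0.0109
0.128 0.0865 -0.0108 0.0115
a [ 0.5135 -0.0681]
```

Call:
play_rows --pt "28 49 0 0 0 0.13 85" --pt "56 98 0 0 0 0.26 85" --pt "84 147 0 0 0 0.39 85" --pt "112 196 0 0 0 0.52 85" --pt "140 245 0 0 0 0.65 85" --pt "168 294 0 0 0 0.78 85" --pt "196 343 0 0 0 0.91 85" --pt "224 392 0 0 0 1.04 85" --pt "250 441 0 0 0 1.17 85" --pt "278 490 0 0 0 1.3 85" --pt "305 539 0 0 0 1.43 85" --pt "332 587 0 0 0 1.51 85"

```text
clock: 1.35
tcp_pos: [0.4761, -0.1268, 0.2314]
orientation: [1.972, 2.445, -0.0]
contact_force: [0.2, -0.3, 0.1]
grip_width: 0.0851
```

Call:
play_rows --pt "0 0 0 0 0 0 85" --pt "0 0 0 0 0 0 85" --pt "0 0 0 0 0 0 85"

```text
clock: 1.65
tcp_pos: [0.4749, -0.1298, 0.231]
orientation: [-1.98, -2.438, 0.002]
contact_force: [-0.2, -0.2, -0.2]
grip_width: 0.0854
```

Run:
```python
from h import *
np.set_printoptions(precision=4,suppress=True)
g=snap('wrist','wrist1');print(g['camera_matrix'],g['R'],-g['R'].T@g['t'],g['z_map'].max())
o=r.get_obs();print(o)
```

```text
[[297.3186   0.     256.4243]
 [  0.     297.3186 193.4381]
 [  0.       0.       1.    ]] [[ 0.9786  0.2058  0.    ]
 [ 0.1955 -0.9298  0.3118]
 [ 0.0642 -0.3051 -0.9502]] [ 0.4588 -0.0508  0.3727] 1.4236603
{'clock': 1.7, 'joints': array([ 0.6186,  0.2216, -0.5447,  1.9522,  0.1361,  1.0042,  0.2173]), 'qvel': array([ 0.0055, -0.0025, -0.0003, -0.0006, -0.0018, -0.0012, -0.0005]), 'tau': array([ -0.7125, -38.2712,  -3.2545, -26.3569,  -0.0236,  -0.0107,
         0.0014]), 'tcp_pos': array([ 0.4748, -0.1301,  0.231 ]), 'orientation': array([-1.9811, -2.4377,  0.0015]), 'contact_force': array([-0.0196,  0.5272, -0.4338]), 'moment': array([-0.0055, -0.0266,  0.0347]), 'grip_width': 0.08499657578818375}
```

View pics/wrist1.png

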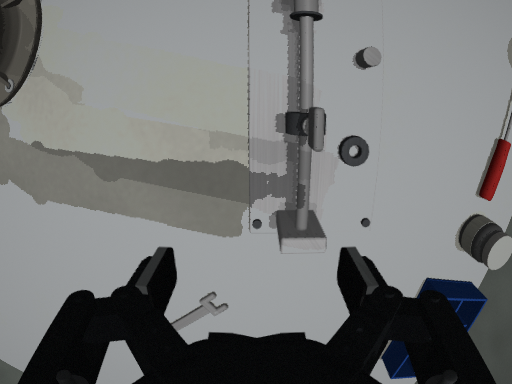

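The wrist view shows the wing at about (317,128), edge on along the shaft, and the cup at (306,15), with the jaws aligned across it. Measuring the wing through the fisheye model.

```bash
cat >> h.py <<'E'
def fpts(g):
    K=g['camera_matrix'];z=g['z_map'];v,u=np.mgrid[:z.shape[0],:z.shape[1]]
    x=(u-K[0,2])/K[0,0];y=(v-K[1,2])/K[1,1];th=np.hypot(x,y)+1e-9
    k=np.tan(th)/th
    return (np.stack([x*k*z,y*k*z,z],-1)-g['t'])@g['R']
D=np.array([-0.206,0.9785]);N=np.array([0.9785,0.206]);A=np.array([.5115,-.063])
def wingm(f):
    g=dict(np.load(f+'.npz'));P=fpts(g)[g['z_map']>0]
    s=(P[:,:2]-A)@D;x=(P[:,:2]-A)@N;z=P[:,2]
    w=(z>.12)&(z<.15)&(abs(s)<.16)&(abs(x)<.04)
    t=w&(z>np.percentile(z[w],98)-.006)
    print('wing n',w.sum(),'s',np.percentile(s[w],[1,99]),'x',np.percentile(x[w],[1,99]),'z',z[w].max())
    print(' top s',np.percentile(s[t],[1,99]),'x',np.percentile(x[t],[1,99]))
    return s,x,z
E
python3 - <<'E'
from h import *
np.set_printoptions(precision=4,suppress=True)
s,x,z=wingm('wrist1')
m=(z>.072)&(z<.085)&(abs(x)<.012)&(s<-.03)&(s>-.1); print('shaft x',x[m].mean(),np.polyfit(s[m],x[m],1))
for k in np.arange(.09,.13,.003):
    b=(s>k)&(s<k+.003)&(abs(x)<.03)&(z>.04)
    if b.any(): print('%.3f %.4f %.4f %.4f'%(k,z[b].max(),x[b].min(),x[b].max()))
E
```

```text
wing n 591 s [-0.0174  0.0168] x [-0.004   0.0053] z 0.1404460335717828
 top s [-0.0175  0.0167] x [-0.0038  0.0054]
shaft x 0.000521536202210611 [-0.0037  0.0003]
0.090 0.0776 -0.0056 0.0077
0.093 0.0775 -0.0059 0.0074
0.096 0.0770 -0.0064 0.0061
0.099 0.0771 -0.0064 0.0066
0.102 0.0778 -0.0063 0.0080
0.105 0.0782 -0.0059 0.0078
0.108 0.0868 -0.0154 0.0172
0.111 0.0870 -0.0154 0.0162
0.114 0.0834 -0.0113 0.0110
0.117 0.0831 -0.0114 0.0129
0.120 0.0829 -0.0113 0.0130
0.123 0.0835 -0.0115 0.0128
0.126 0.0808 -0.0117 0.0114
```

Call:
play_rows --pt "19 34 0 0 0 0 85" --pt "37 67 0 0 0 0 85" --pt "37 67 -40 0 0 0 85" --pt "37 67 -80 0 0 0 85" --pt "37 67 -80 0 0 0 85" --pt "37 67 -80 0 0 0 85"

```text
clock: 2.3
tcp_pos: [0.5122, -0.0627, 0.1515]
orientation: [-1.979, -2.438, 0.001]
contact_force: [0.3, 0.1, 0.9]
grip_width: 0.085
```

Run:
```python
from h import *
np.set_printoptions(precision=4,suppress=True)
snap('wrist','wrist2');wingm('wrist2');o=r.get_obs();p=o['tcp_pos'];print(p,(p[:2]-A)@D,(p[:2]-A)@N,o['orientation'])
```

```text
wing n 927 s [-0.0168  0.0175] x [-0.0036  0.0053] z 0.13966597559185315
 top s [-0.0169  0.0172] x [-0.0036  0.0053]
[ 0.5133 -0.0625  0.1527] 0.0001257524211855383 0.001885466286031172 [1.9792 2.4382 0.001 ]
```

View pics/wrist2.png

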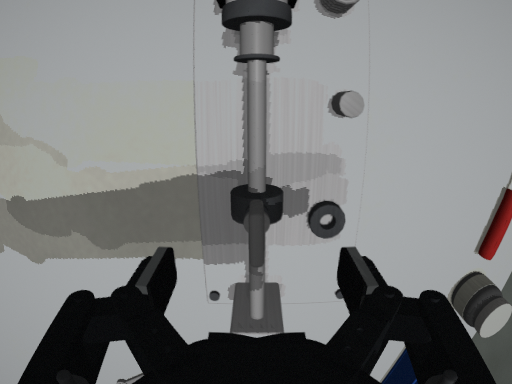

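The wing (257,240) sits midway between the fingers and is lined up. Descend and grip.

Call:
play_rows --pt "0 0 -22 0 0 0 85" --pt "0 0 -44 0 0 0 85" --pt "0 0 -44 0 0 0 40" --pt "0 0 -44 0 0 0 0" --pt "0 0 -44 0 0 0 0" --pt "0 0 -44 0 0 0 0" --pt "0 0 -44 0 0 0 0" --pt "0 0 -44 0 0 0 0" --pt "0 0 -44 0 0 0 0" --pt "0 0 -44 0 0 0 0" --grip_force 50

```text
clock: 3.35
tcp_pos: [0.5119, -0.062, 0.1085]
orientation: [-1.978, -2.441, 0.003]
contact_force: [-6.3, -1.3, 11.8]
grip_width: 0.0126
```

```bash
cat > f.py <<'E'
from h import *
np.set_printoptions(precision=3,suppress=True)
o=r.get_obs();F=o['contact_force'];p=o['tcp_pos']
print('F',F,'along',F[:2]@D,'lat',F[:2]@N,'M',o['moment'],'p',p,'s',(p[:2]-A)@D,'x',(p[:2]-A)@N,'w',o['grip_width'],o['clock'])
v=o['orientation'];R=cv2.Rodrigues(v)[0];print('yaw',np.arctan2(R[1,1],R[0,1]))
E
python3 f.py
```

```text
F [-6.306 -1.306 11.789] along 0.021020366041982628 lat -6.439202538888005 M [-0.229  1.397  0.04 ] p [ 0.512 -0.062  0.109] s 0.000901542167528834 x 0.0006236123952361254 w 0.012645904849272917 3.35
yaw 0.20857700180162084
```

Call:
play_rows --pt "0 0 0 0 0 0 0" --pt "0 0 0 0 0 0 0" --pt "0 0 0 0 0 0 0" --pt "0 0 0 0 0 0 0"

```text
clock: 3.75
tcp_pos: [0.5119, -0.062, 0.1085]
orientation: [-1.978, -2.441, 0.003]
contact_force: [-6.3, -0.7, 12.4]
grip_width: 0.0124
```

```bash
python3 f.py; python3 -c "
from h import *
snap('wrist','wrist3')"
```

```text
F [-6.284 -0.741 12.38 ] along 0.5689778424795098 lat -6.301475647240184 M [-0.257  1.442  0.004] p [ 0.512 -0.062  0.109] s 0.0009187240573981858 x 0.0006330753565097737 w 0.012384408656319134 3.75
yaw 0.20856809001004153
```

View pics/wrist3.png

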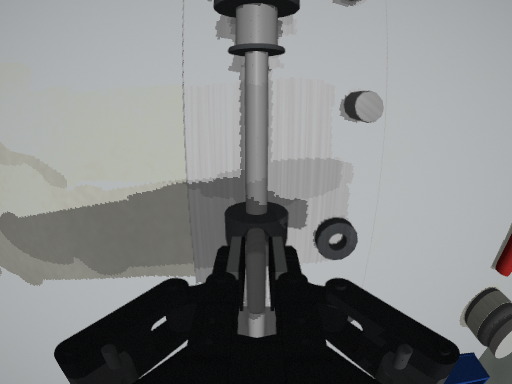

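Call:
play_rows --pt "-1 0 1 0 0 0 0" --pt "-1 0 1 0 0 0 0"

```text
clock: 4.0
tcp_pos: [0.5115, -0.062, 0.11]
orientation: [1.977, 2.44, -0.002]
contact_force: [-6.1, -1.3, 15.4]
grip_width: 0.0084
```

```bash
python3 f.py
```

```text
F [-6.143 -1.251 15.359] along 0.04120005118962697 lat -6.268565402698027 M [-0.365  1.557  0.125] p [ 0.511 -0.062  0.11 ] s 0.0010031415799783684 x 0.00019503936251284736 w 0.008411697537868112 4.0
yaw 0.20892092404907306
```

Call:
play_rows --pt "-1 0 1 0 0 0 0" --pt "-1 0 1 0 0 0 0" --pt "-1 0 1 0 0 0 0"

```text
clock: 4.3
tcp_pos: [0.5112, -0.062, 0.1102]
orientation: [1.977, 2.44, -0.0]
contact_force: [-1.8, -2.4, 7.5]
grip_width: 0.0079
```

```bash
python3 f.py
```

```text
F [-1.79  -2.435  7.544] along -2.0138729738361394 lat -2.253543128005755 M [-0.532  0.514  0.104] p [ 0.511 -0.062  0.11 ] s 0.0010058649315499684 x -0.00011367809472127366 w 0.007882033193889948 4.3
yaw 0.20879958980282284
```

Firm grip with small forces. Start loosening.

Call:
play_rows --pt "0 0 0 0 0 0.1 0" --pt "0 0 0 0 0 0.2 0" --pt "0 0 0 0 0 0.3 0" --pt "0 0 0 0 0 0.4 0" --pt "0 0 0 0 0 0.5 0" --pt "0 0 0 0 0 0.5 0"

```text
clock: 4.9
tcp_pos: [0.5104, -0.0626, 0.11]
orientation: [1.31, 2.856, -0.003]
contact_force: [-3.7, -3.1, 10.0]
grip_width: 0.008
```

```bash
python3 f.py
```

```text
F [-3.659 -3.072  9.962] along -2.252280219441888 lat -4.212840708511772 M [-0.829  0.893  0.14 ] p [ 0.51  -0.063  0.11 ] s 0.000568812080547936 x -0.000983722426802756 w 0.00802093495841034 4.9
yaw 0.7107981301337062
```

Call:
play_rows --pt "0 0 0 0 0 0.1 0" --pt "0 0 0 0 0 0.2 0" --pt "0 0 0 0 0 0.3 0" --pt "0 0 0 0 0 0.4 0" --pt "0 0 0 0 0 0.5 0" --pt "0 0 0 0 0 0.6 0" --pt "0 0 0 0 0 0.7 0" --pt "0 0 0 0 0 0.8 0" --pt "0 0 0 0 0 0.9 0" --pt "0 0 0 0 0 0.9 0"

```text
clock: 5.9
tcp_pos: [0.51, -0.0624, 0.1101]
orientation: [0.063, -3.139, 0.003]
contact_force: [-6.2, -2.8, 13.4]
grip_width: 0.0084
```

```bash
python3 f.py; python3 -c "
from h import *
snap('wrist','wrist4');snap('side','side4')
s=cv2.imread('pics/side4.png')[180:360,150:400];cv2.imwrite('pics/side4c.png',cv2.resize(s,None,fx=3.2,fy=3.2))"
```

```text
F [-6.191 -2.774 13.424] along -1.4388652797022239 lat -6.629303391622268 M [-0.733  1.277  0.109] p [ 0.51  -0.062  0.11 ] s 0.0008892430512629271 x -0.001296163138277803 w 0.008419002845526376 5.9
yaw 1.6107174632053567
```

View pics/wrist4.png

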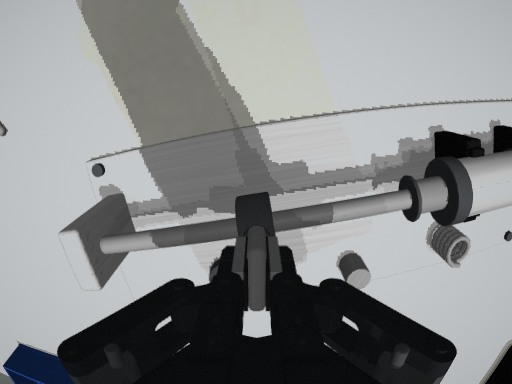

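View pics/side4c.png

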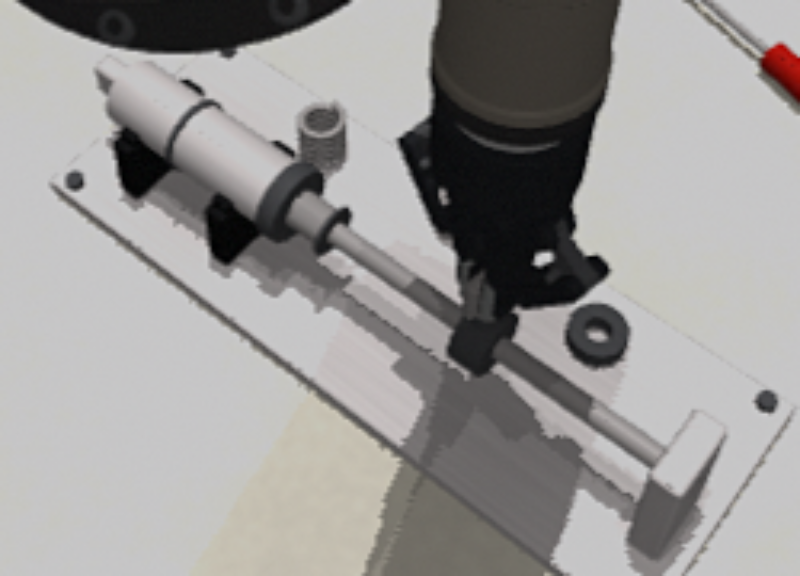

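The wing turned with the jaws, whose axis now lies along the shaft, and the base plate parts are untouched. Slide toward the cup, also relieving the side and vertical load a little.

Call:
play_rows --pt "-1 0 1 0 0 0 0" --pt "-3 10 1 0 0 0 0" --pt "-5 20 1 0 0 0 0" --pt "-7 29 1 0 0 0 0" --pt "-9 39 1 0 0 0 0" --pt "-11 49 1 0 0 0 0" --pt "-13 59 1 0 0 0 0" --pt "-15 68 1 0 0 0 0" --pt "-17 74 1 0 0 0 0" --pt "-19 83 1 0 0 0 0" --pt "-19 83 1 0 0 0 0"

```text
clock: 7.1
tcp_pos: [0.4916, 0.0235, 0.1103]
orientation: [-0.063, 3.14, 0.003]
contact_force: [1.9, 1.1, -5.0]
grip_width: 0.0081
```

```bash
python3 f.py; python3 -c "
from h import *
snap('wrist','wrist5')"
```

```text
F [ 1.874  1.079 -5.039] along 0.6699221545064332 lat 2.055774293398079 M [ 0.382 -0.438  0.055] p [0.492 0.024 0.11 ] s 0.08873751298740021 x -0.0016260991207166652 w 0.00814970941398499 7.1
yaw 1.6108981568045284
```

View pics/wrist5.png

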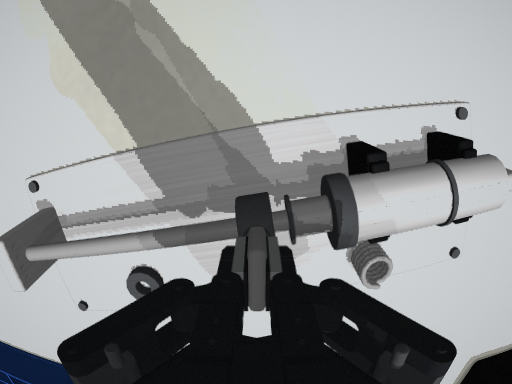

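The collar travelled with the tool; the cup face at (290,218) is about 8 mm beyond the collar. Creep to contact.

Call:
play_rows --pt "-0.4 2 0 0 0 0 0" --pt "-0.8 4 0 0 0 0 0" --pt "-0.8 4 0 0 0 0 0" --pt "-0.8 4 0 0 0 0 0"

```text
clock: 7.55
tcp_pos: [0.4912, 0.0254, 0.1103]
orientation: [-0.059, 3.14, 0.001]
contact_force: [2.9, -0.2, -5.6]
grip_width: 0.0081
```

```bash
python3 f.py
```

```text
F [ 2.947 -0.228 -5.562] along -0.830288232639888 lat 2.836417482730916 M [ 0.038 -1.004  0.103] p [0.491 0.025 0.11 ] s 0.09066514034232184 x -0.0016837533925948443 w 0.008107472284497038 7.55
yaw 1.6086343712596924
```

Call:
play_rows --pt "-0.4 2 0 0 0 0 0" --pt "-0.8 4 0 0 0 0 0" --pt "-0.8 4 0 0 0 0 0" --pt "-0.8 4 0 0 0 0 0"

```text
clock: 7.95
tcp_pos: [0.4902, 0.0299, 0.1103]
orientation: [-0.06, 3.141, 0.001]
contact_force: [5.0, 0.0, -8.0]
grip_width: 0.0081
```

```bash
python3 f.py
```

```text
F [ 5.037  0.015 -8.008] along -1.0227059384983395 lat 4.93213534350431 M [ 0.172 -1.242  0.1  ] p [0.49 0.03 0.11] s 0.09525539336870496 x -0.001740039603867806 w 0.008062557708536955 7.95
yaw 1.6092534758662342
```

Call:
play_rows --pt "0.3 1 -0.5 0 0 0 0" --pt "0.2 2 -0.5 0 0 0 0" --pt "0.2 2 -0.5 0 0 0 0" --pt "0.2 2 -0.5 0 0 0 0"

```text
clock: 8.35
tcp_pos: [0.49, 0.0316, 0.1102]
orientation: [0.06, -3.141, 0.001]
contact_force: [-0.2, -1.3, 5.4]
grip_width: 0.0081
```

```bash
python3 f.py
```

```text
F [-0.187 -1.258  5.399] along -1.192176941935498 lat -0.4425244866036449 M [-0.265  0.061  0.1  ] p [0.49  0.032 0.11 ] s 0.09694961053094518 x -0.0015407538639421211 w 0.008106894622337765 8.35
yaw 1.6090559986632975
```

Call:
play_rows --pt "-0.2 1 0 0 0 0 0" --pt "-0.4 2 0 0 0 0 0" --pt "-0.4 2 0 0 0 0 0" --pt "-0.4 2 0 0 0 0 0"

```text
clock: 8.75
tcp_pos: [0.4896, 0.0335, 0.1101]
orientation: [0.06, -3.141, 0.001]
contact_force: [-0.9, -2.3, 5.9]
grip_width: 0.0081
```

```bash
python3 f.py
```

```text
F [-0.924 -2.309  5.932] along -2.069385003353212 lat -1.380208565448459 M [-0.273  0.1    0.074] p [0.49  0.034 0.11 ] s 0.09893330128441347 x -0.0015063381154311437 w 0.008133899663458923 8.75
yaw 1.6089794824660857
```

Call:
play_rows --pt "-0.2 1 0 0 0 0 0" --pt "-0.4 2 0 0 0 0 0" --pt "-0.4 2 0 0 0 0 0" --pt "-0.4 2 0 0 0 0 0"

```text
clock: 9.15
tcp_pos: [0.4893, 0.0349, 0.1101]
orientation: [0.059, -3.141, 0.002]
contact_force: [-1.0, -3.1, 5.5]
grip_width: 0.0082
```

```bash
python3 f.py
```

```text
F [-0.997 -3.103  5.497] along -2.8311949697087364 lat -1.6144954012593695 M [-0.564  0.017  0.119] p [0.489 0.035 0.11 ] s 0.10038247604564811 x -0.0015020447902764585 w 0.008213294447497662 9.15
yaw 1.608676045371709
```

Call:
play_rows --pt "-0.2 1 0 0 0 0 0" --pt "-0.4 2 0 0 0 0 0" --pt "-0.4 2 0 0 0 0 0" --pt "-0.4 2 0 0 0 0 0"

```text
clock: 9.55
tcp_pos: [0.4891, 0.0362, 0.1102]
orientation: [0.059, -3.141, 0.003]
contact_force: [-0.6, -4.9, 7.3]
grip_width: 0.0084
```

```bash
python3 f.py
```

```text
F [-0.644 -4.924  7.272] along -4.685124056683684 lat -1.6448302423674692 M [-0.951 -0.051  0.12 ] p [0.489 0.036 0.11 ] s 0.10167789565477485 x -0.0014925070212659442 w 0.008371839468144175 9.55
yaw 1.6081117070940407
```

Contact at s≈99.5 mm and about 1.5 N/mm after that. Press on.

Call:
play_rows --pt "-0.2 1 0 0 0 0 0" --pt "-0.4 2 0 0 0 0 0" --pt "-0.6 3 0 0 0 0 0" --pt "-0.8 4 0 0 0 0 0" --pt "-0.8 4 0 0 0 0 0" --pt "-0.8 4 0 0 0 0 0"

```text
clock: 10.15
tcp_pos: [0.4885, 0.0388, 0.1101]
orientation: [0.057, -3.141, 0.006]
contact_force: [0.7, -7.9, 6.7]
grip_width: 0.0082
```

```bash
python3 f.py
```

```text
F [ 0.698 -7.913  6.677] along -7.8863095062106225 lat -0.9470302882627925 M [-1.825 -0.242  0.097] p [0.489 0.039 0.11 ] s 0.10431488530125917 x -0.0015169080333037811 w 0.008200747052848258 10.15
yaw 1.6071059292877277
```

Call:
play_rows --pt "-0.2 1 0 0 0 0 0" --pt "-0.4 2 0 0 0 0 0" --pt "-0.6 3 0 0 0 0 0" --pt "-0.8 4 0 0 0 0 0" --pt "-0.8 4 0 0 0 0 0" --pt "-0.8 4 0 0 0 0 0"

```text
clock: 10.75
tcp_pos: [0.488, 0.0413, 0.1101]
orientation: [0.055, -3.141, 0.01]
contact_force: [1.5, -11.5, 8.7]
grip_width: 0.0082
```

```bash
python3 f.py; python3 -c "
from h import *
snap('wrist','wrist6')"; python3 f.py
```

```text
F [  1.481 -11.483   8.722] along -11.541001122264966 lat -0.9163446320067623 M [-2.634 -0.36   0.148] p [0.488 0.041 0.11 ] s 0.10689675834862246 x -0.0014894902515169178 w 0.008193585087569276 10.75
yaw 1.605976371121709
F [ -0.209 -11.29    8.138] along -11.003799350360717 lat -2.5299012748466883 M [-2.627 -0.376  0.131] p [0.488 0.041 0.11 ] s 0.10691025150536382 x -0.001469551559047293 w 0.00801549555496824 10.8
yaw 1.6060273221696197
```

View pics/wrist6.png

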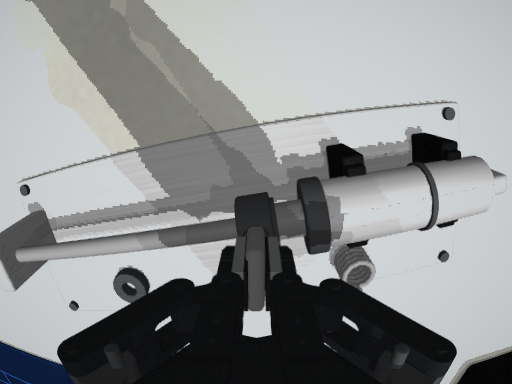

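Push reading is about 11.3 N including about 1.2 N of drag, so the cup gives about 10 N. Start turning back, stopping just before the clamping angle to recheck.

Call:
play_rows --pt "0 0 0 0 0 -0.08 0" --pt "0 0 0 0 0 -0.16 0" --pt "0 0 0 0 0 -0.25 0" --pt "0 0 0 0 0 -0.25 0"

```text
clock: 11.2
tcp_pos: [0.4881, 0.0417, 0.1101]
orientation: [0.341, 3.122, -0.008]
contact_force: [1.5, -10.0, 7.1]
grip_width: 0.0079
```

```bash
python3 f.py
```

```text
F [  1.527 -10.045   7.077] along -10.143801707127233 lat -0.5754578593982245 M [-2.431 -0.557 -0.149] p [0.488 0.042 0.11 ] s 0.10731851302109781 x -0.001362110980434561 w 0.00794986245204475 11.2
yaw 1.3534414842800717
```

Call:
play_rows --pt "-0.1 0.6 0 0 0 0 0" --pt "-0.2 1.2 0 0 0 0 0" --pt "-0.2 1.2 0 0 0 0 0"

```text
clock: 11.5
tcp_pos: [0.488, 0.0421, 0.1101]
orientation: [0.338, 3.123, -0.01]
contact_force: [2.3, -12.5, 7.8]
grip_width: 0.0081
```

```bash
python3 f.py
```

```text
F [  2.341 -12.45    7.8  ] along -12.664558328696293 lat -0.2742083167570988 M [-2.824 -0.598 -0.12 ] p [0.488 0.042 0.11 ] s 0.10773295963869456 x -0.0013563157568233016 w 0.00814805015230672 11.5
yaw 1.3550346222166199
```

Call:
play_rows --pt "0.1 -0.6 0 0 0 0 0" --pt "0.1 -0.6 0 0 0 -0.1 0" --pt "0.1 -0.6 0 0 0 -0.2 0" --pt "0.1 -0.6 0 0 0 -0.3 0" --pt "0.1 -0.6 0 0 0 -0.4 0" --pt "0.1 -0.6 0 0 0 -0.4 0"

```text
clock: 12.1
tcp_pos: [0.4883, 0.0426, 0.1102]
orientation: [0.954, 2.991, -0.006]
contact_force: [3.1, -9.6, 4.1]
grip_width: 0.0082
```

```bash
python3 f.py
```

```text
F [ 3.061 -9.629  4.115] along -10.05276294970615 lat 1.0112430182095826 M [-2.282 -0.808 -0.129] p [0.488 0.043 0.11 ] s 0.10811139523071817 x -0.0009547905081336153 w 0.008247391104638863 12.1
yaw 0.9533527263556972
```

Call:
play_rows --pt "0 0 0 0 0 -0.1 0" --pt "0 0 0 0 0 -0.2 0" --pt "0 0 0 0 0 -0.3 0" --pt "0 0 0 0 0 -0.4 0" --pt "0 0 0 0 0 -0.5 0" --pt "0 0 0 0 0 -0.6 0" --pt "0 0 0 0 0 -0.68 0" --pt "0 0 0 0 0 -0.74 0" --pt "0 0 0 0 0 -0.74 0"

```text
clock: 13.0
tcp_pos: [0.4893, 0.0433, 0.1105]
orientation: [1.967, 2.444, -0.0]
contact_force: [5.7, -8.8, 1.9]
grip_width: 0.0074
```

```bash
python3 f.py
```

```text
F [ 5.702 -8.751  1.93 ] along -9.737613134263082 lat 3.776506027593817 M [-2.073 -1.299 -0.034] p [0.489 0.043 0.11 ] s 0.10860095732448583 x 0.00016814039674434045 w 0.007447990732637635 13.0
yaw 0.21527531743622463
```

Angle is back near zero. Nudge to the stop and ease off the arm's push before opening.

Call:
play_rows --pt "0 0 0 0 0 -0.05 0" --pt "0 0 0 0 0 -0.08 0" --pt "0 0 0 0 0 -0.08 0"

```text
clock: 13.3
tcp_pos: [0.4893, 0.0435, 0.1105]
orientation: [2.058, 2.367, -0.0]
contact_force: [5.5, -8.6, 3.1]
grip_width: 0.0082
```

```bash
python3 f.py
```

```text
F [ 5.515 -8.586  3.12 ] along -9.537228329281781 lat 3.6279067931321127 M [-2.094 -1.247  1.06 ] p [0.489 0.043 0.111] s 0.10875082467128852 x 0.00022190954068376431 w 0.008181057742394313 13.3
yaw 0.1392648304641881
```

Call:
play_rows --pt "0.2 -1 0 0 0 0 0" --pt "0.4 -2 0 0 0 0 0" --pt "0.6 -3 0 0 0 0.03 0" --pt "0.6 -3 0 0 0 0.06 0" --pt "0.6 -3 0 0 0 0.06 0"

```text
clock: 13.8
tcp_pos: [0.4892, 0.0431, 0.1104]
orientation: [1.988, 2.431, 0.003]
contact_force: [4.0, -2.0, 3.6]
grip_width: 0.0081
```

```bash
python3 f.py
```

```text
F [ 4.022 -2.002  3.559] along -2.787286802393023 lat 3.5227039343428252 M [-0.582 -1.059  0.171] p [0.489 0.043 0.11 ] s 0.10844558276381779 x 7.517786813003928e-05 w 0.008084408908331455 13.8
yaw 0.20008398996833224
```

At the stop (1.06 N m), and the collar stayed put as I unloaded. Ease the rest, then open and rise.

Call:
play_rows --pt "1 -1 0 0 0 0 0" --pt "1 -1 0 0 0 0 0" --pt "1 -1 0 0 0 0 0"

```text
clock: 14.1
tcp_pos: [0.4894, 0.0431, 0.1104]
orientation: [1.988, 2.432, 0.002]
contact_force: [2.5, 0.2, 6.9]
grip_width: 0.0083
```

```bash
python3 f.py
```

```text
F [2.525 0.239 6.94 ] along -0.28605091972930874 lat 2.5197819605377405 M [-0.011 -0.45   0.074] p [0.489 0.043 0.11 ] s 0.10834243135928293 x 0.0001964375724196153 w 0.008280261925128006 14.1
yaw 0.20007813609273145
```

Call:
play_rows --pt "0 0 0 0 0 0 30" --pt "0 0 0 0 0 0 60" --pt "0 0 0 0 0 0 85" --pt "0 0 0 0 0 0 85" --pt "0 0 0 0 0 0 85" --pt "0 0 20 0 0 0 85" --pt "0 0 40 0 0 0 85" --pt "0 0 70 0 0 0 85" --pt "0 0 100 0 0 0 85" --pt "0 0 100 0 0 0 85"

```text
clock: 15.1
tcp_pos: [0.4912, 0.0427, 0.2134]
orientation: [1.987, 2.427, 0.007]
contact_force: [0.7, 0.2, 0.0]
grip_width: 0.085
```

```bash
python3 f.py; python3 -c "
from h import *
np.set_printoptions(precision=4,suppress=True)
snap('wrist','wrist7')
s,x,z=wingm('wrist7')
g=snap('side','side7');
for n,gg in(('0',dict(np.load('side0.npz'))),('7',g)):
    q=pts(gg)[gg['z_map']>0];s=(q[:,:2]-A)@D;x=(q[:,:2]-A)@N;z=q[:,2]
    w=(z>.111)&(abs(x)<.03)&(abs(s)<.14)&(z<.145);print(n,w.sum(),np.percentile(s[w],[1,99]),np.percentile(x[w],[1,99]))
s=g['color'][180:360,150:400];cv2.imwrite('pics/side7c.png',cv2.resize(s,None,fx=3.2,fy=3.2))"
```

```text
F [0.71  0.205 0.046] along 0.05417102664279491 lat 0.7373524960825704 M [ 0.055 -0.013 -0.034] p [0.491 0.043 0.213] s 0.10764923465920424 x 0.001932085558316391 w 0.08501838264922736 15.1
yaw 0.1989000945106618
wing n 530 s [0.0905 0.1249] x [-0.0034  0.0052] z 0.13977761102858083
 top s [0.0904 0.1247] x [-0.0034  0.0052]
0 257 [-0.0198  0.0152] [-0.0074  0.0028]
7 220 [0.0872 0.1223] [-0.0082  0.0031]
```

View pics/wrist7.png

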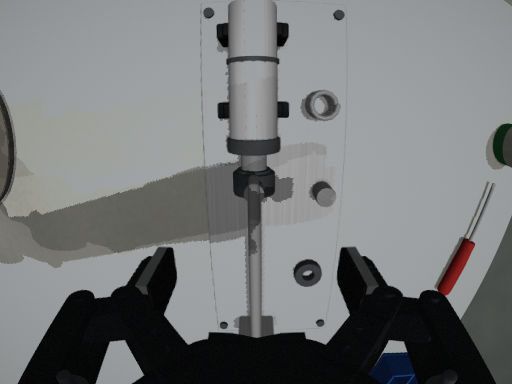

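View pics/side7c.png

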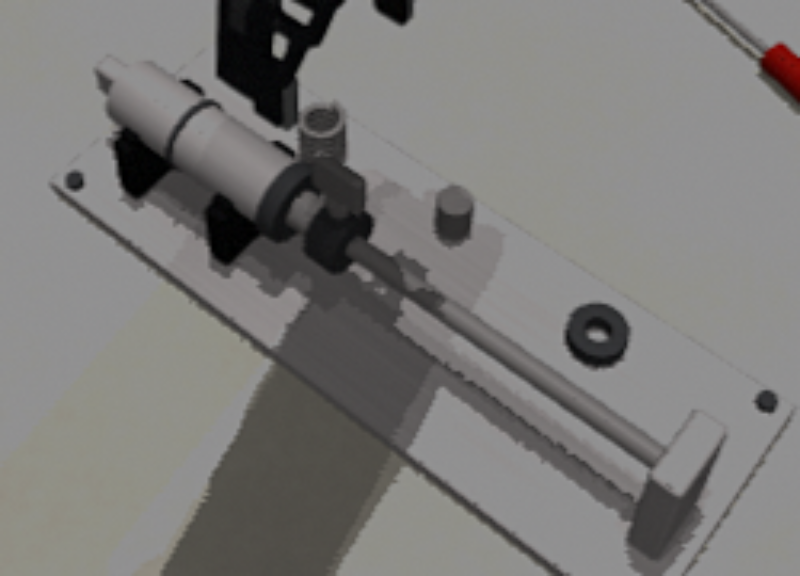

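Wing is straight and the small parts are undisturbed. But the final wing position (107.3 mm of travel) suggests that the collar crept about 1 mm further in during tightening. I compare it with the earlier pictures.

Run:
```python
from h import *
np.set_printoptions(precision=4,suppress=True)
for f in ['wrist1','wrist2','wrist3','wrist5','wrist6','wrist7']:
    g=dict(np.load(f+'.npz'));P=fpts(g)[g['z_map']>0]
    s=(P[:,:2]-A)@D;x=(P[:,:2]-A)@N-.0007;z=P[:,2]
    rr=np.hypot(x,z-.07)
    up=(z>.07)
    head=up&(rr>.021)&(rr<.028)&(s>.12)&(s<.18)&(z<.1)
    cup=up&(rr>.0145)&(rr<.0185)&(s>.095)&(s<.135)
    col=up&(rr>.0185)&(rr<.0225)&(s>-.02)&(s<.125)&(z<.093)
    bod=up&(rr>.0185)&(rr<.0225)
    pr=lambda m:np.percentile(s[m],[1,50,99]) if m.sum()>5 else None
    print(f,'head',head.sum(),pr(head),'cup',cup.sum(),pr(cup),'col',col.sum(),pr(col))
```

```text
wrist1 head 0 None cup 96 [0.1099 0.1114 0.113 ] col 437 [-0.0111 -0.0002  0.0104]
wrist2 head 1363 [0.1379 0.1439 0.155 ] cup 185 [0.1102 0.1115 0.1132] col 874 [-0.0109  0.0023  0.0105]
wrist3 head 228 [0.1376 0.1384 0.1411] cup 312 [0.1099 0.1114 0.1132] col 980 [-0.0086  0.0058  0.0106]
wrist5 head 4134 [0.1381 0.1567 0.1795] cup 234 [0.0987 0.1117 0.1134] col 1224 [0.0785 0.0897 0.1   ]
wrist6 head 4396 [0.1384 0.1573 0.1795] cup 219 [0.0959 0.1192 0.1208] col 1219 [0.0962 0.1073 0.1176]
wrist7 head 2196 [0.1392 0.158  0.1795] cup 152 [0.1105 0.1191 0.1211] col 552 [0.0965 0.1094 0.1179]
```

Run:
```python
from h import *
np.set_printoptions(precision=4,suppress=True)
snap('top','top7'); print(r.get_obs()['clock'])
for f in ['side0','side7','top0','top7']:
    g=dict(np.load(f+'.npz'));P=pts(g)[g['z_map']>0]
    s=(P[:,:2]-A)@D;x=(P[:,:2]-A)@N-.0007;z=P[:,2]
    if 'side' in f: x=x+.001
    rr=np.hypot(x,z-.0715); up=z>.06
    pr=lambda m:(m.sum(),np.percentile(s[m],[2,50,98])) if m.sum()>5 else None
    print(f,'head',pr(up&(rr>.0225)&(rr<.028)&(s>.12)&(s<.16)&(z<.1)),'cup',pr(up&(rr>.0145)&(rr<.0185)&(s>.095)&(s<.132)),'col',pr(up&(rr>.0185)&(rr<.0225)&(s>-.02)&(s<.125)&(z<.093)))
for n in ('spring',):
    for f in ('top0','top7'):
        c=cv2.imread(f'pics/{f}.png');h=cv2.cvtColor(c,cv2.COLOR_BGR2HSV);m=cv2.inRange(h,(15,120,60),(35,255,255));M=cv2.moments(m);print(f,M['m10']/M['m00'],M['m01']/M['m00'])
```

```text
15.25
side0 head (np.int64(232), array([0.1364, 0.1444, 0.1584])) cup (np.int64(31), array([0.1084, 0.1097, 0.1175])) col (np.int64(186), array([-0.0129, -0.0036,  0.0087]))
side7 head (np.int64(219), array([0.1366, 0.1448, 0.1584])) cup (np.int64(39), array([0.095 , 0.1043, 0.1246])) col (np.int64(153), array([0.0944, 0.102 , 0.1152]))
top0 head (np.int64(126), array([0.1403, 0.148 , 0.1588])) cup (np.int64(16), array([0.1126, 0.1143, 0.1224])) col (np.int64(72), array([-0.0082,  0.0046,  0.0128]))
top7 head (np.int64(109), array([0.1405, 0.1478, 0.1589])) cup (np.int64(29), array([0.1088, 0.1194, 0.1277])) col (np.int64(43), array([0.1066, 0.1149, 0.1199]))
top0 136.8353344768439 253.56089193825042
top7 136.8591065292096 253.57731958762886
```

The side view gives 6.8 mm of cup compression (about 10.2 N) and the wrist view 6.6–7.1 mm. The yellow spring has not moved. Handing in.

```bash
python3 -c "
from bench import r
print(r.hand_in())"
```

```text
the job is handed in; nothing more can be done
None
```

The collar is pressed into the spring cup at about 10 N and its wing screw is tight again. I handed the job in at about 15 s with the gripper open and clear.

**What I did:**
- I gripped the wing and turned the screw loose by about 1.4 rad.
- I slid the collar to the cup, which it touched after about 99 mm.
- I pressed until the wrist read about 11.3 N, roughly 10 N from the cup and 1.2 N from drag. A small correction while turning back briefly took the reading to 12.7 N.
- I turned the wing back until it met its stop, where it resisted with 1.06 N m. The collar stayed put as I eased off and let go.

**Last checks:**
- **Push:** the pictures show the cup compressed 6.6–7.1 mm from the wrist camera and 6.8 mm from the side camera, so about 10–10.7 N.
- **Surroundings:** the yellow spring's position in the top view is unchanged. The loose parts looked undisturbed.
- **Disagreement:** arm position readings alone suggested the collar crept in about 1 mm more while the screw was being tightened, which would make it about 12 N. The wrist views before and after showed 0.5 mm or less relative to the head, so I put that down to flex in the grip. I did not remeasure the final push by force after letting go.

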